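# Cover the coffee, then open the stamp cleaner's safety cap

### The arm

A 7-joint arm with a two-finger parallel gripper is mounted at the origin on a cart in front of the work surface, level with it; the furniture and walls round the work are solid. World frame = base frame: x ahead of the robot, y to its left, z up, the work surface at z = 0. Lengths are in m, angles in rad, forces in N, time in s.
With the tool pointing down it reaches from about 0.4 to 0.85 m from the base axis. Payload 4.5 kg.
Tool frame: the origin (TCP) lies midway between the tips of the shut fingers; the grasp point (between the pads) lies 19 mm behind it; z points along the fingers, y is the line along which they close (so a half turn about z gives the same grasp; the last joint's range is limited). The gripper opens to 88 mm and grips with 3 to 60 N. Pads are 18 mm wide; open, the fingers measure 123 mm over their backs; the gripper's body (75 mm by 187 mm) begins 45 mm behind the grasp point.
Start: joints at [1.333, 0.689, -0.195, 1.565, 0.157, 0.902, -0.215], TCP at [0.168, -0.602, 0.239] pointing down, gripper open.
Joint ranges: [-3.01, 3.01], [-0.46, 2.08], [-1.47, 1.51], [0.13, 2.56], [-1, 4.14], [0.04, 2.09], [-2.66, 2.66]. Speed limits (rad/s): [2.57, 2.57, 3.14, 3.14, 3.14, 3.14, 3.14].

### API

Orientations are given as a unit quaternion [x, y, z, w].
In Python, from plant import arm gives the robot as it stands.
- The arm moves only by the shell command python3 drive.py 'ROWS' [FORCE]. ROWS is a JSON list of rows, 1 to 10 of them, each of 7 numbers: dx, dy, dz in m, then a rotation vector rx, ry, rz in rad, then the opening from 0.0 (shut) to 1.0 (fully open); each row shifts and turns the commanded pose from where the row before left it, along the tool's axes as they then stand; what a row does not reach is not made up. A row lasts 1/10 s, in which the tool goes at most 0.05 m and 0.15 rad, less where a joint would pass 70% of its speed; a pose out of reach is approached as far as the arm can. The fingers move at their own pace and stop on an object; FORCE is the grip in N (left out, the last holds). Time passes only in rows, so rows that do not move let the fingers close. It prints the time, the measured TCP pose, the force, the opening and the grip force at its end.
- arm.get_state(): the state, without advancing time (a new reading comes with each control period).
- arm.read_camera(name): name is "scene" or "top" or "wrist"; returns the picture (480x640x3 uint8, red, green, blue); there is no depth.
- arm.camera_info(name): a dict with "fx", "fy", "cx", "cy" (pixels), "view" (4x4, takes a point from world to camera coordinates). Camera axes: x right, y up, looking along -z (the intrinsics and any distortion apply to the point x, -y, -z); pixel columns grow to the right and rows downward; lengths in m; the calibration is good to about 2 mm. A picture is of the moment at which its call begins: read the wrist's pose just before it. camera_info takes no time and is no camera call; for the wrist camera it gives the pose at the moment of the call.
- arm.close_job(): hands the job in; it is judged then, once.
The state is a dict: "clock": time; "joints": joint angles; "qd": joint speeds; "joint_efforts": joint torques, N m; "eef_pos": TCP position; "tcp_rot": TCP orientation; "wrist_force": force on the tool from outside, world axes, zero at the start; "torque": the same for the moment, N m; "opening": opening from 0.0 (shut) to 1.0 (fully open); "finger_force": force on a finger pad.
Only numpy, scipy, OpenCV 4.12 (cv2) and the standard library are available. Lean on these libraries where they do the work, as an engineer would, in place of code of your own. Each camera call takes 0.05 s, during which the arm holds its last target. There are 200 camera calls.

### The job

Open the bottle of stamp cleaner, but first put the wooden lid properly on the coffee mug, seated and level, and let go of it, so that no drops or fumes get into the drink. Then take the cleaner's push-and-turn safety cap: press it down, keep it pressed while you twist it anticlockwise (seen from above) until it is free, lift it off and finish while holding it still in the gripper, upright and a few centimetres clear above the open mouth. The bottle and mug stay standing upright where they are, and the rubber stamp, ink pad and glass paperweight are left alone.

Things in the scene. Friction and masses are not known exactly. Their poses are not given: they have to be found in the camera images.
- mug: the white and black striped coffee mug, loose, about 0.42 kg, 86 mm in diameter and 90 mm high, with a handle on one side that reaches 76 mm from the mug's axis. Origin on its underside, 16 mm from the mug's axis towards the handle; local z is up, the handle points along local -y.
- mug_rim (a point): centre of the mug's open mouth, at rim height (90 mm above the desk). The opening is 70 to 76 mm wide inside.
- mug_lid: loose mug lid, 0.09 kg, right way up on the desk: pale wooden disc, 92 mm across, 6 mm thick, with a grey plug below (62 mm across, 7 mm deep, 4 mm or more of play all round) and a round knob on top (24 mm across from 22 to 36 mm above the origin, narrower below). Origin at the centre of the plug's underside, z up; seated, the disc lies on the rim and the origin is 7 mm below it.
- cleaner_bottle: the round amber bottle of stamp cleaner with a paper label, loose on the desk, about 0.65 kg: 80 mm in diameter, shoulder at 86 to 99 mm, then the neck. Origin at the centre of its underside, z up.
- bottle_mouth (a point): centre of the bottle's mouth, top of the neck, 126 mm above the bottle's underside (hidden by the cap while that is on).
- safety_cap: white ribbed round safety cap on the bottle, 50 mm in diameter, 27 mm high, 0.05 kg; grasp it across any diameter. Origin at the centre of its lower edge, z up. Locked, its lower edge is 109 mm and its flat top 136 mm above the bottle's underside. Three lugs inside it sit in pockets of ears on the neck.
- rubber_stamp: rubber stamp with a dark turned handle on a small wooden block, 28 x 56 x 67 mm, loose; leave alone. Origin centre of underside.
- ink_pad: green and black flat ink pad between the stamp and the paperweight (a second one lies far to the right, out of the work), 62 x 92 x 18 mm, loose; leave alone. Origin centre of underside.
- glass_weight: dark green glass paperweight, a flattened ball 72 mm wide and 49 mm high, loose; leave alone. Origin centre of underside.
- cap_liner (a joint): sprung liner inside the cap, m: 0 locked, grows as the cap is pressed, below 0 once it is off. The spring pushes up with 6 N; pressing 5 to 6 mm (11 to 12 N, stop at 6) frees the lugs. Kept pressed, the cap turns anticlockwise seen from above; from 45 to 75 degrees of turn it lifts straight off (aim for 60, solid stop near 78). Let up before 45 degrees, it stays caught.

How it is judged:
On the way, in this order (a step that is already met when the one before it is completed fails the run):
1. the lid sits level on the mug's rim, released (horizontal distance between mug_lid and mug_rim below 0.01 m and z of mug_lid in the frame of mug_rim between -0.01 and -0.0045 m and angle between mug_lid's own z axis and vertical below 0.06 rad and contact force between mug_lid and the fingers below 0.1 N), for 0.2 s.
2. the safety cap is pressed down on the bottle far enough to unlock (z of safety_cap in the frame of cleaner_bottle below 0.1055 m and horizontal distance between safety_cap and bottle_mouth below 0.006 m), for 0.05 s.
3. the cap has been twisted past its locking teeth while still on the neck (angle between the x axis of safety_cap and the x axis of cleaner_bottle, either way round above 0.65 rad and z of safety_cap in the frame of cleaner_bottle below 0.1115 m and horizontal distance between safety_cap and bottle_mouth below 0.006 m).
At the end, for the whole second after the job is handed in: Cap held still by the fingers alone, within 0.3 rad of upright, its lower edge 15 to 170 mm above the mouth, within 40 mm of its axis; bottle and mug upright, within 50 mm of their start; the lid, released, in the mug's mouth, disc on the rim, centred within 10 mm and level within 0.06 rad (all of step 1 and z of safety_cap in the frame of bottle_mouth between 0.015 and 0.17 m and horizontal distance between safety_cap and bottle_mouth below 0.04 m and angle between safety_cap's own z axis and vertical below 0.3 rad and contact force between safety_cap and the fingers above 1 N and contact force between safety_cap and cleaner_bottle below 0.05 N and linear speed of safety_cap below 0.03 m/s and angle between each of cleaner_bottle, mug's own z axis and vertical below 0.06 rad and height (world z) of each of cleaner_bottle, mug below 0.006 m and distance of each of cleaner_bottle, mug from where it was at the start of the episode below 0.05 m); the arm keeps its last pose, push and grip.
It fails at once if the bottle or the mug is tipped (angle between any of cleaner_bottle, mug's own z axis and vertical above 0.35 rad).
It fails at once if the rubber stamp, ink pad or paperweight is disturbed (distance of any of rubber_stamp, ink_pad, glass_weight from where it was at the start of the episode above 0.03 m).
It also fails if it takes over 56 s, if anything falls off the work surface, if the arm or the gripper's body presses on something with over 40 N, if the wrist force passes 120 N, or if a joint passes its speed limit or range.

## Working session

There is one attempt and no reset: what is moved stays moved. The work goes in short steps, Python scripts to look and compute and a shell command to move; the robot and the scene stay as the last step left them, time stands still between calls to the robot, and variables do not carry over. Pictures are saved under pics/ and viewed, at most 10 in all, crops included, and the job is handed in when it is done.

```bash
ls; mkdir -p pics
python3 - <<'E'
from plant import arm
import cv2
for n in("scene","top"):
    i=arm.camera_info(n);print(n,{k:(v if k!='view' else [[round(float(a),4) for a in r] for r in v]) for k,v in i.items()})
    cv2.imwrite(f"pics/{n}0.png",arm.read_camera(n)[:,:,::-1])
s=arm.get_state();print(s)
E
```

```text
drive.py
pics
plant.py
scene {'fx': 454.18161531783176, 'fy': 454.18161531783176, 'cx': 322.5955519404971, 'cy': 239.42647518497503, 'view': [[0.9095, -0.4152, 0.0217, -0.5254], [0.2252, 0.5357, 0.8138, -0.2134], [-0.3496, -0.7353, 0.5807, -0.8234], [0.0, 0.0, 0.0, 1.0]]}
top {'fx': 526.3557923882857, 'fy': 526.3557923882857, 'cx': 311.49413834017116, 'cy': 241.30103274157622, 'view': [[-0.0119, -0.9996, -0.0252, 0.0212], [0.9971, -0.0138, 0.0751, -0.5619], [-0.0755, -0.0242, 0.9969, -1.3176], [0.0, 0.0, 0.0, 1.0]]}
{'clock': 0.1, 'joints': array([ 1.33281338,  0.68987832, -0.19456093,  1.56624856,  0.15730276,
        0.90251688, -0.21506419]), 'qd': array([-1.32484388e-03, -2.15828329e-03,  4.74534463e-04, -2.84497498e-03,
        2.29744704e-04, -3.07507645e-05, -1.47746036e-03]), 'joint_efforts': array([-1.98702117e-03, -5.28499246e+01, -1.27093982e+00, -1.53837419e+01,
       -5.25136746e-02,  1.99934999e-03,  5.26840745e-05]), 'eef_pos': array([ 0.167603  , -0.6015083 ,  0.23800261]), 'tcp_rot': array([ 9.90770693e-01,  1.35546105e-01, -1.62861580e-04, -8.12434123e-04]), 'wrist_force': array([ 0.04266275, -0.32477122, -0.20917266]), 'torque': array([0.06357679, 0.04165438, 0.00809695]), 'finger_force': 0.0, 'opening': 1.0028394899407302}
```

View pics/scene0.png

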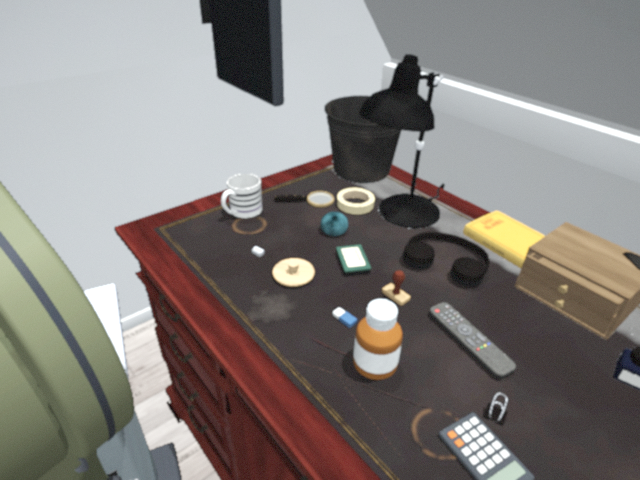

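View pics/top0.png

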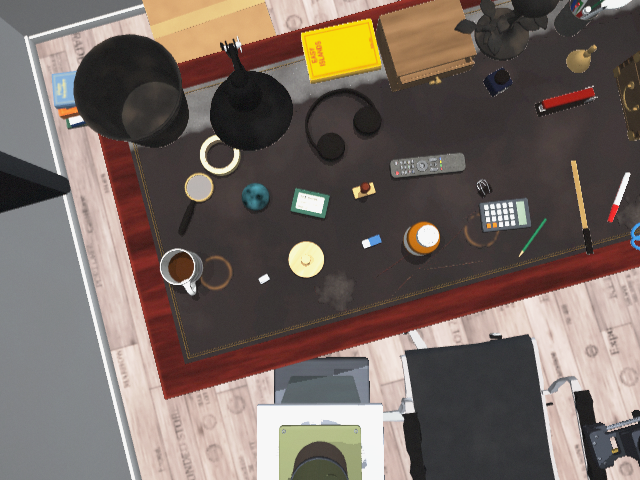

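The scene view shows the mug (242,195), the lid (293,271), the bottle cap (382,315), the paperweight (334,223), the pad (353,259) and the stamp (397,290). In the top view the mug rim is at about (181,266) with its handle towards (190,288), the lid at (306,260) and the cap at (427,236).

```bash
cat > h.py <<'E'
import numpy as np, cv2
from scipy.optimize import least_squares
from plant import arm
def proj(i,P):
    c=np.atleast_2d(P)@np.array(i["view"])[:3,:3].T+np.array(i["view"])[:3,3]
    return np.c_[i["fx"]*c[:,0]/-c[:,2]+i["cx"], i["fy"]*-c[:,1]/-c[:,2]+i["cy"]]
def on_plane(i,uv,z):
    V=np.array(i["view"]);R,t=V[:3,:3],V[:3,3]
    o=-R.T@t; d=R.T@np.array([(uv[0]-i["cx"])/i["fx"],-(uv[1]-i["cy"])/i["fy"],-1])
    return o+d*(z-o[2])/d[2]
def circ(c,r,z,n=60):
    a=np.linspace(0,2*np.pi,n,endpoint=False);return np.c_[c[0]+r*np.cos(a),c[1]+r*np.sin(a),np.full(n,z)]
E
python3 - <<'E'
from h import *
top=cv2.imread("pics/top0.png");sc=cv2.imread("pics/scene0.png")
def blob(im,box,lo,hi):
    x0,y0,x1,y1=box;h=cv2.cvtColor(im[y0:y1,x0:x1],cv2.COLOR_BGR2HSV)
    m=cv2.inRange(h,lo,hi);n,l,s,c=cv2.connectedComponentsWithStats(m);k=1+s[1:,4].argmax()
    cs,_=cv2.findContours((l==k).astype('u1'),0,1);ct=max(cs,key=len)
    e=cv2.fitEllipse(cv2.convexHull(ct))
    return np.array(e[0])+[x0,y0],e[1],s[k,4]
it,isc=arm.camera_info("top"),arm.camera_info("scene")
for nm,bt,lo,hi,z,r,bs in (("lid",(275,230,335,290),(10,40,120),(40,255,255),.013,.046,(265,250,325,295)),
   ("cap",(400,210,450,265),(0,0,170),(180,60,255),.136,.025,(360,298,402,332)),
   ("mug",(150,235,215,300),(0,0,130),(180,70,255),.09,.043,None)):
    e=blob(top,bt,lo,hi);p=on_plane(it,e[0],z);print(nm,"top",e,p.round(4),"exp px diam",np.ptp(proj(it,circ(p,r,z)),axis=0).round(1))
    if bs: e=blob(sc,bs,lo,hi);print("   scene",e,on_plane(isc,e[0],z).round(4))
big=lambda im,b,k:cv2.resize(im[b[1]:b[3],b[0]:b[2]],None,fx=k,fy=k,interpolation=cv2.INTER_CUBIC)
for im,i,P in((top,it,0),(sc,isc,0)):
    pass
row1=np.hstack([big(top,(150,235,220,305),5),big(sc,(212,165,282,235),5)])
row2=np.hstack([big(top,(395,205,445,265),4),big(sc,(345,295,420,355),4)])
row2=cv2.copyMakeBorder(row2,0,0,0,row1.shape[1]-row2.shape[1],0)
cv2.imwrite("pics/c1.png",np.vstack([row1,row2]))
E
```

```text
lid top (array([305.87405777, 258.94615746]), (35.7401123046875, 36.302181243896484), np.int32(1000)) [0.5178 0.0291 0.013 ] exp px diam [36. 36.]
   scene (array([293.23823547, 271.4897747 ]), (29.421314239501953, 43.21484375), np.int32(581)) [0.5176 0.0272 0.013 ]
cap top (array([427.75125885, 235.38754463]), (20.999778747558594, 21.427248001098633), np.int32(365)) [ 0.5635 -0.2581  0.136 ] exp px diam [21.7 21.5]
   scene (array([381.28885841, 314.08648872]), (32.58147430419922, 33.47873306274414), np.int32(850)) [ 0.5567 -0.2695  0.136 ]
mug top (array([180.04919052, 271.1112175 ]), (36.661197662353516, 49.605979919433594), np.int32(441)) [0.4891 0.3311 0.09  ] exp px diam [35.3 35.6]
```

View pics/c1.png

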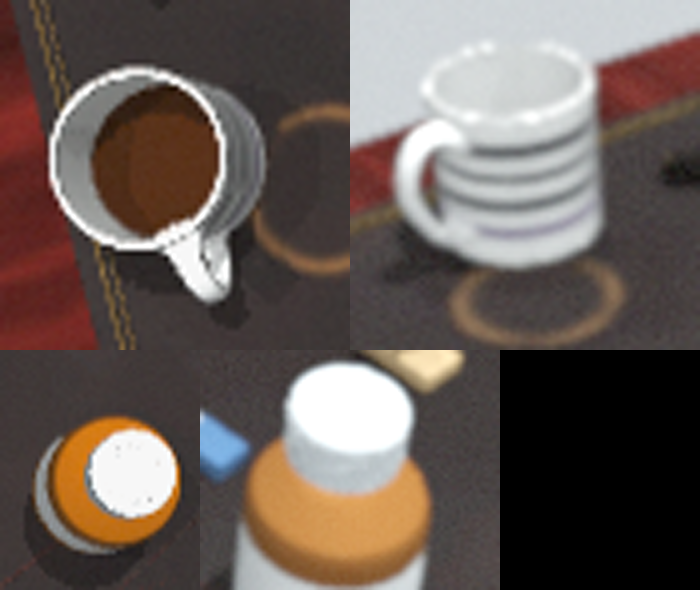

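The crop shows the mug rim circle in the top view centred at about (177.6,266.4), with the handle tip near (193,294). The top face of the cap is at about (427.7,235.4) in the top view and (382.3,309) in the scene view. Next I move over the lid.

```bash
R='[0.031,-0.0315,0,0,0,0,1]'; python3 drive.py '[[0.031,-0.0315,0,0,0,0,1],[0.031,-0.0315,0,0,0,0,1],[0.031,-0.0315,0,0,0,0,1],[0.031,-0.0315,0,0,0,0,1],[0.031,-0.0315,0,0,0,0,1],[0.031,-0.0315,0,0,0,0,1],[0.031,-0.0315,0,0,0,0,1],[0.031,-0.0315,0,0,0,0,1],[0.031,-0.0315,0,0,0,0,1],[0.031,-0.0315,0,0,0,0,1]]'
python3 - <<'E'
from h import *
it,isc=arm.camera_info("top"),arm.camera_info("scene")
print("cap",on_plane(it,(427.7,235.4),.136),on_plane(isc,(382.3,309),.136))
print("mug",on_plane(it,(177.6,266.4),.09),np.ptp(proj(it,circ([.49,.33],.043,.09)),axis=0))
for c in [(.494,.336)]: 
  p=proj(isc,circ(c,.043,.09));print(p.min(0),p.max(0))
s=arm.get_state();print(s["joints"].round(2),s["eef_pos"].round(3),s["tcp_rot"].round(3))
E
```

```text
clock: 1.1
eef_pos: [0.3823, -0.2137, 0.2386]
tcp_rot: [0.991, 0.135, -0.0, -0.0]
wrist_force: [1.3, -1.0, 0.1]
opening: 1.0
finger_force: 0.0
cap [ 0.56344602 -0.25799651  0.136     ] [ 0.56427264 -0.25999369  0.136     ]
mug [0.50051131 0.33716114 0.09      ] [35.33371332 35.60831701]
[224.41328199 174.21968581] [257.62266272 189.902082  ]
[ 0.51  0.46 -0.16  2.1   0.12  0.59 -1.03] [ 0.382 -0.214  0.239] [ 0.991  0.135 -0.    -0.   ]
```

```bash
python3 drive.py '[[0.0325,-0.0328,0,0,0,0,1],[0.0325,-0.0328,0,0,0,0,1],[0.0325,-0.0328,0,0,0,0,1],[0.0325,-0.0328,0,0,0,0,1],[0.0325,-0.0328,0,0,0,0,1],[0.0325,-0.0328,0,0,0,0,1],[0,0,0.04,0,0,0,1],[0,0,0.03,0,0,0,1],[0,0,0,0,0,0,1],[0,0,0,0,0,0,1]]'
python3 - <<'E'
from h import *
i=arm.camera_info("wrist");im=arm.read_camera("wrist")[:,:,::-1].copy()
for z,c,r in((.013,(.5178,.0285),.046),(.036,(.5178,.0285),.012)):
  for p in proj(i,circ(c,r,z)): cv2.circle(im,tuple(int(v) for v in p),1,(0,0,255),-1)
cv2.imwrite("pics/w1.png",im)
print(proj(i,[.5178,.0285,.036]))
isc=arm.camera_info("scene");print("mug",on_plane(isc,(243.7,181.5),.09))
s=arm.get_state();print(s["joints"].round(2),s["eef_pos"].round(4),s["tcp_rot"].round(3))
E
```

```text
clock: 2.1
eef_pos: [0.5166, 0.0263, 0.1688]
tcp_rot: [0.991, 0.135, -0.001, 0.0]
wrist_force: [0.3, 0.4, 0.7]
opening: 1.001
finger_force: 0.0
[[321.35687956 225.40869941]]
mug [0.50081665 0.33517497 0.09      ]
[-0.08  0.65 -0.1   1.96  0.12  0.53 -1.56] [0.5174 0.0263 0.1696] [0.991 0.135 0.001 0.   ]
```

View pics/w1.png

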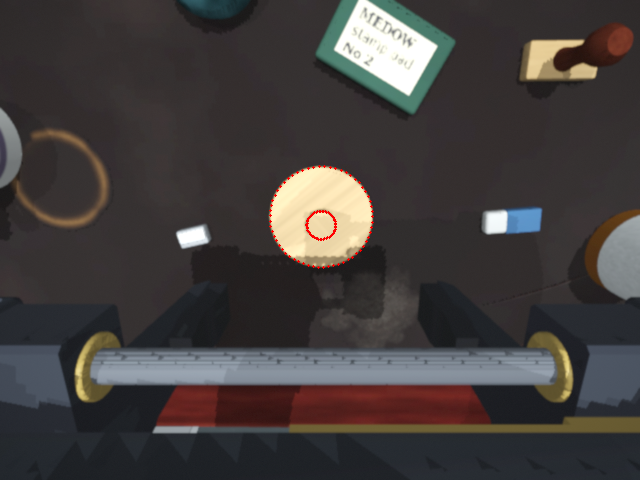

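The projected disc outline matches the lid at (321,216), so it lies at (0.5178, 0.0285). I go down and grasp the knob.

```bash
python3 drive.py '[[0.001,-0.002,0.04,0,0,0,0.6],[0,0,0.04,0,0,0,0.6],[0,0,0.04,0,0,0,0.6],[0,0,0.02,0,0,0,0.6],[0,0,0.014,0,0,0,0.6],[0,0,0,0,0,0,0.6],[0,0,0,0,0,0,0.6]]'
python3 - <<'E'
from plant import arm
s=arm.get_state();print(s["eef_pos"].round(4),s["wrist_force"])
E
```

```text
clock: 2.85
eef_pos: [0.5185, 0.0286, 0.0158]
tcp_rot: [0.991, 0.135, 0.001, 0.0]
wrist_force: [0.3, 0.6, -0.3]
opening: 0.602
finger_force: 0.0
[0.5185 0.0286 0.0158] [ 0.32870877  0.63291021 -0.27851221]
```

```bash
python3 drive.py '[[0,0,0,0,0,0,0],[0,0,0,0,0,0,0],[0,0,0,0,0,0,0],[0,0,0,0,0,0,0],[0,0,0,0,0,0,0],[0,0,-0.01,0,0,0,0],[0,0,-0.03,0,0,0,0],[0,0,-0.04,0,0,0,0],[0,0,-0.04,0,0,0,0],[0,0,-0.02,0,0,0,0]]' 25
python3 drive.py '[[0,0,0,0,0,0,0]]'
```

```text
clock: 3.85
eef_pos: [0.5182, 0.0287, 0.1581]
tcp_rot: [0.991, 0.135, 0.002, 0.0]
wrist_force: [0.6, -0.0, -1.6]
opening: 0.259
finger_force: 25.0
clock: 3.95
eef_pos: [0.519, 0.0288, 0.1579]
tcp_rot: [0.991, 0.135, 0.003, 0.0]
wrist_force: [0.4, 0.5, -1.4]
opening: 0.259
finger_force: 25.0
```

```bash
python3 drive.py '[[0.009,-0.044,0,0,0,0,0],[0.009,-0.044,0,0,0,0,0],[0.009,-0.044,0,0,0,0,0],[0.009,-0.044,0,0,0,0,0],[0,0,-0.03,0,0,0,0],[0,0,0,0,0,0,0],[0,0,0,0,0,0,0]]'
python3 - <<'E'
from h import *
i=arm.camera_info("wrist");im=arm.read_camera("wrist")[:,:,::-1].copy()
cv2.imwrite("pics/w2raw.png",im)
for z,c,r in((.09,(.5006,.3365),.043),(.09,(.5006,.3365),.038)):
  for p in proj(i,circ(c,r,z,90)): cv2.circle(im,tuple(int(v) for v in p),1,(0,0,255),-1)
s=arm.get_state();print(s["joints"].round(2),s["eef_pos"].round(4),s["tcp_rot"].round(3))
import pickle;pickle.dump(i,open("w2.pkl","wb"))
cv2.imwrite("pics/w2.png",im)
E
```

```text
clock: 4.65
eef_pos: [0.5043, 0.2071, 0.184]
tcp_rot: [0.991, 0.135, -0.0, 0.001]
wrist_force: [0.1, -1.4, -0.8]
opening: 0.26
finger_force: 25.0
[-0.44  0.66 -0.06  1.87  0.06  0.62 -1.83] [0.504  0.2064 0.1836] [ 0.991  0.135 -0.001  0.001]
```

View pics/w2.png

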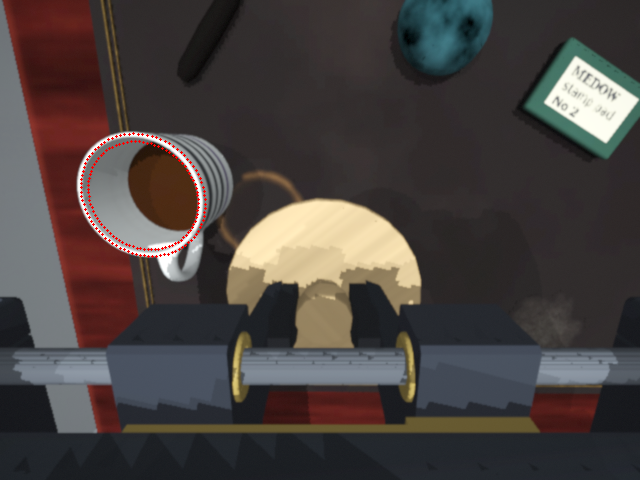

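The predicted rim outline matches the mug rim, centred at about (142,192), so I place the lid.

```bash
python3 drive.py '[[0.0107,-0.042,0,0,0,0,0],[0.0107,-0.042,0,0,0,0,0],[0.0107,-0.042,0,0,0,0,0],[0,0,0,0,0,0,0],[0,0,0,0,0,0,0],[0,0,0,0,0,0,0]]'
python3 - <<'E'
from h import *
i=arm.camera_info("wrist");im=arm.read_camera("wrist")[:,:,::-1].copy()
s=arm.get_state();p0=s["eef_pos"];print(s["joints"].round(2),p0.round(4),s["tcp_rot"].round(3))
for z,c,r in((.09,(.5006,.3365),.043),(p0[2]-.0158+.013,p0[:2],.046)):
  for p in proj(i,circ(c,r,z,90)): cv2.circle(im,tuple(int(v) for v in p),1,(0,0,255),-1)
cv2.imwrite("pics/w3.png",im)
E
```

```text
clock: 5.3
eef_pos: [0.502, 0.335, 0.1836]
tcp_rot: [0.991, 0.134, -0.001, 0.002]
wrist_force: [-0.3, -0.3, -1.5]
opening: 0.26
finger_force: 25.0
[-0.65  0.73 -0.03  1.69  0.03  0.73 -2.  ] [0.5022 0.3349 0.1839] [ 0.991  0.134 -0.001  0.001]
```

View pics/w3.png

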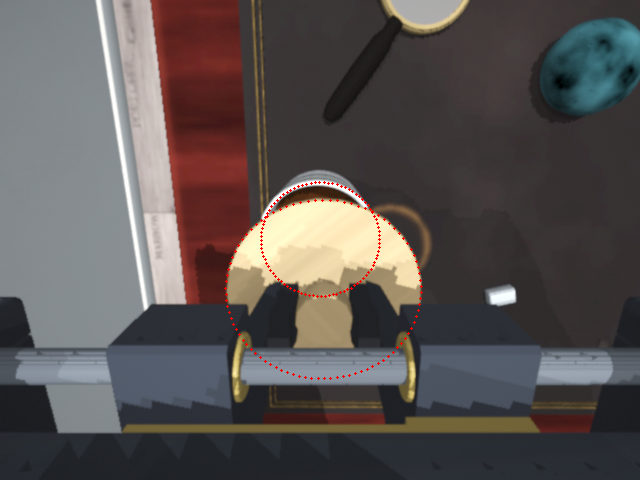

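The held lid matches its predicted outline centred on the TCP. The mug rim also fits, at about (320,239), so I descend.

```bash
python3 drive.py '[[-0.001,-0.0017,0.03,0,0,0,0],[0,0,0.03,0,0,0,0],[0,0,0.015,0,0,0,0],[0,0,0.006,0,0,0,0],[0,0,0,0,0,0,0],[0,0,0.002,0,0,0,0],[0,0,0,0,0,0,0],[0,0,0,0,0,0,0]]'
python3 - <<'E'
from plant import arm
s=arm.get_state();print(s["eef_pos"].round(4),s["wrist_force"])
E
```

```text
clock: 6.15
eef_pos: [0.5009, 0.3395, 0.1025]
tcp_rot: [0.991, 0.135, 0.001, -0.0]
wrist_force: [-0.0, -0.2, -1.0]
opening: 0.259
finger_force: 25.0
[0.5009 0.3395 0.1025] [-0.03188666 -0.2412996  -1.01641379]
```

```bash
python3 drive.py '[[0,0.0025,0,0,0,0,0],[0,0,0.0015,0,0,0,0],[0,0,0.001,0,0,0,0],[0,0,0.001,0,0,0,0],[0,0,0,0,0,0,0],[0,0,0,0,0,0,0]]'
python3 - <<'E'
from plant import arm
s=arm.get_state();print(s["eef_pos"].round(4),s["wrist_force"])
E
```

```text
clock: 6.75
eef_pos: [0.5011, 0.3368, 0.0983]
tcp_rot: [0.991, 0.135, 0.0, 0.0]
wrist_force: [-0.2, -0.6, 0.7]
opening: 0.26
finger_force: 25.0
[0.5011 0.3368 0.0983] [-0.17161223 -0.5619932   0.69464114]
```

Contact is at the expected height. I release and lift.

```bash
python3 drive.py '[[0,0,0,0,0,0,0.45],[0,0,0,0,0,0,0.6],[0,0,0,0,0,0,0.6],[0,0,0,0,0,0,0.6],[0,0,-0.03,0,0,0,0.6],[0,0,-0.04,0,0,0,0.6],[0,0,-0.03,0,0,0,0.8],[-0.03,0.04,0,0,0,0,0.8],[-0.03,0.04,0,0,0,0,0.8],[0,0,0,0,0,0,0.8]]'
python3 - <<'E'
from h import *
a=[]
for n in("scene","wrist","top"):
  i=arm.camera_info(n);im=arm.read_camera(n)[:,:,::-1].copy();s=arm.get_state()
  c=(.5006,.3365)
  for p in proj(i,np.vstack([circ(c,.046,.096,60),circ(c,.012,.119,20)])): 
    if n!="scene": cv2.circle(im,tuple(int(v) for v in p),0,(0,0,255),-1)
  u,v=proj(i,[*c,.09])[0].astype(int);u=np.clip(u,80,559);v=np.clip(v,80,399)
  k=40 if n!="wrist" else 80
  a.append(cv2.resize(im[v-k:v+k,u-k:u+k],(265,265),interpolation=cv2.INTER_NEAREST))
cv2.imwrite("pics/c2.png",np.hstack(a));print(s["joints"].round(2),s["eef_pos"].round(4),s["tcp_rot"].round(3),s["wrist_force"])
E
```

```text
clock: 7.75
eef_pos: [0.4609, 0.2347, 0.1978]
tcp_rot: [0.991, 0.132, -0.004, 0.004]
wrist_force: [0.6, 0.3, 0.1]
opening: 0.801
finger_force: 0.0
[-0.54  0.61 -0.05  1.91  0.05  0.61 -1.92] [0.4653 0.2442 0.1985] [ 0.991  0.135  0.001 -0.   ] [-0.01324952  0.64352338  0.03814513]
```

View pics/c2.png

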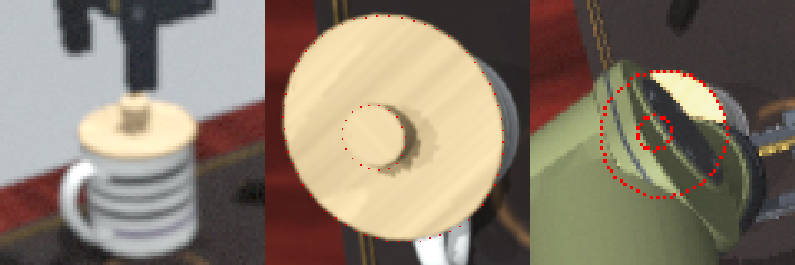

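The lid is seated level and centred: in the wrist crop the red outline coincides with the disc and knob, and the scene crop shows it level. Next is the bottle.

```bash
python3 drive.py '[[-0.0033,0.0425,-0.02,0,0,0,0.9],[-0.0033,0.0425,0,0,0,0,0.9],[-0.0033,0.0425,0,0,0,0,0.9],[-0.0033,0.0425,0,0,0,0,0.9],[-0.0033,0.0425,0,0,0,0,0.9],[-0.0033,0.0425,0,0,0,0,0.9],[-0.0033,0.0425,0,0,0,0,0.9],[-0.0033,0.0425,0,0,0,0,0.9],[-0.0033,0.0425,0,0,0,0,0.9],[-0.0033,0.0425,0,0,0,0,0.9]]'
python3 drive.py '[[-0.0033,0.0425,0,0,0,0,0.9],[-0.0033,0.0425,0,0,0,0,0.9],[0,0,0,0,0,0,0.9],[0,0,0,0,0,0,0.9],[0,0,0,0,0,0,0.9]]'
python3 - <<'E'
from h import *
i=arm.camera_info("wrist");im=arm.read_camera("wrist")[:,:,::-1].copy()
s=arm.get_state();print(s["joints"].round(2),s["eef_pos"].round(4),s["tcp_rot"].round(3))
cv2.imwrite("pics/w4raw.png",im)
for p in proj(i,circ((.5637,-.2587),.025,.136)): cv2.circle(im,tuple(int(v) for v in p),1,(0,0,255),-1)
cv2.imwrite("pics/w4.png",im)
E
```

```text
clock: 8.9
eef_pos: [0.5492, -0.1752, 0.2182]
tcp_rot: [0.991, 0.136, 0.001, -0.0]
wrist_force: [1.1, 0.5, 0.2]
opening: 0.898
finger_force: 0.0
clock: 9.4
eef_pos: [0.5646, -0.2557, 0.218]
tcp_rot: [0.991, 0.137, 0.0, -0.001]
wrist_force: [0.4, 1.3, 0.0]
opening: 0.899
finger_force: 0.0
[ 0.43  0.7  -0.13  1.61  0.11  0.84 -1.05] [ 0.5645 -0.2556  0.2181] [ 0.991  0.137  0.    -0.001]
```

View pics/w4.png

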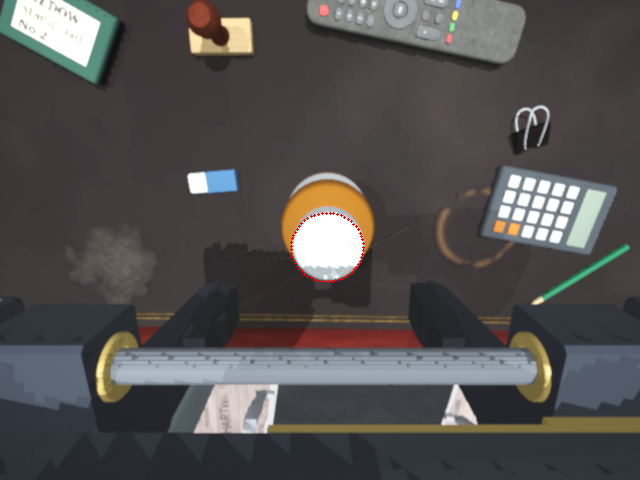

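The predicted cap circle matches at (328,246), so I descend to the cap.

```bash
python3 drive.py '[[-0.0016,0.0028,0.03,0,0,0,0.9],[0,0,0.03,0,0,0,0.9],[0,0,0.03,0,0,0,0.9],[0,0,0.018,0,0,0,0.9],[0,0,0,0,0,0,0.9],[0,0,0,0,0,0,0.9],[0,0,0,0,0,0,0.9]]'
python3 - <<'E'
from plant import arm
s=arm.get_state();print(s["eef_pos"].round(4),s["wrist_force"])
E
```

```text
clock: 10.15
eef_pos: [0.564, -0.261, 0.1117]
tcp_rot: [0.991, 0.136, 0.001, 0.001]
wrist_force: [-0.3, -0.1, 0.1]
opening: 0.898
finger_force: 0.0
[ 0.564  -0.261   0.1117] [-0.33565871 -0.12569727  0.0624822 ]
```

```bash
python3 drive.py '[[0,-0.002,0.0015,0,0,0,0.7],[0,0,0,0,0,0,0.65],[0,0,0,0,0,0,0],[0,0,0,0,0,0,0],[0,0,0,0,0,0,0],[0,0,0,0,0,0,0]]' 50
python3 - <<'E'
from plant import arm
s=arm.get_state();print(s["eef_pos"].round(4),s["wrist_force"],s["torque"])
E
```

```text
clock: 10.75
eef_pos: [0.5624, -0.2595, 0.109]
tcp_rot: [0.991, 0.135, 0.0, 0.0]
wrist_force: [-0.8, -0.1, 2.6]
opening: 0.559
finger_force: 50.0
[ 0.5624 -0.2595  0.109 ] [-0.78739839 -0.08205051  2.6023084 ] [-0.00755338  0.06993452 -0.04694025]
```

Gripped. I press down 6 mm in small steps.

```bash
python3 drive.py '[[0,0,0.002,0,0,0,0],[0,0,0.002,0,0,0,0],[0,0,0.0015,0,0,0,0],[0,0,0,0,0,0,0],[0,0,0,0,0,0,0]]'
python3 - <<'E'
from plant import arm
s=arm.get_state();print(s["eef_pos"].round(4),s["wrist_force"],s["torque"])
E
```

```text
clock: 11.25
eef_pos: [0.5624, -0.2596, 0.1044]
tcp_rot: [0.991, 0.135, 0.0, 0.0]
wrist_force: [-3.0, 1.6, 9.8]
opening: 0.559
finger_force: 50.0
[ 0.5624 -0.2596  0.1044] [-3.00841093  1.5918989   9.79081736] [0.16815898 0.44610881 0.02464626]
```

```bash
python3 drive.py '[[0,0,0.0015,0,0,0,0],[0,0,0.001,0,0,0,0],[0,0,0,0,0,0,0],[0,0,0,0,0,0,0]]'
python3 - <<'E'
from plant import arm
s=arm.get_state();print(s["eef_pos"].round(4),s["wrist_force"],s["torque"])
E
```

```text
clock: 11.65
eef_pos: [0.5624, -0.2596, 0.1029]
tcp_rot: [0.991, 0.135, 0.0, 0.0]
wrist_force: [-4.5, 1.0, 17.1]
opening: 0.561
finger_force: 50.0
[ 0.5624 -0.2596  0.1029] [-4.53638683  1.03822501 17.05882128] [0.40774793 0.8288864  0.04669846]
```

The force has risen past the spring's range, so the cap is on the stop. I twist anticlockwise, which is negative about tool z.

```bash
python3 drive.py '[[0,0,0,0,0,-0.08,0],[0,0,0,0,0,-0.1,0],[0,0,0,0,0,-0.1,0],[0,0,0,0,0,-0.1,0],[0,0,0,0,0,0,0]]'
python3 - <<'E'
from plant import arm
s=arm.get_state();print(s["eef_pos"].round(4),s["wrist_force"],s["torque"],s["tcp_rot"],s["joints"].round(2))
E
```

```text
clock: 12.15
eef_pos: [0.5641, -0.2603, 0.1029]
tcp_rot: [0.947, 0.321, 0.002, 0.001]
wrist_force: [-0.1, -0.1, 13.1]
opening: 0.56
finger_force: 50.0
[ 0.5641 -0.2603  0.1029] [-0.06664854 -0.14333936 13.14348143] [0.05719626 0.17478026 0.02361344] [0.9470961  0.3209406  0.00196537 0.0014991 ] [ 0.47  0.86 -0.21  1.69  0.28  0.62 -0.81]
```

```bash
python3 drive.py '[[0,0,0.0007,0,0,-0.1,0],[0,0,0,0,0,-0.12,0],[0,0,0,0,0,-0.12,0],[0,0,0,0,0,-0.12,0],[0,0,0,0,0,-0.12,0],[0,0,0,0,0,-0.1,0],[0,0,0,0,0,0,0],[0,0,0,0,0,0,0]]'
python3 - <<'E'
from h import *
from scipy.spatial.transform import Rotation as R
s=arm.get_state();print(s["eef_pos"].round(4),s["wrist_force"],s["torque"],s["joints"].round(2),"turn",2*(np.arctan2(s["tcp_rot"][1],s["tcp_rot"][0])-.1355))
sc=cv2.imread("pics/scene0.png");n=arm.read_camera("scene")[:,:,::-1]
f=lambda im:cv2.resize(im[290:390,340:420],None,fx=4,fy=4,interpolation=cv2.INTER_CUBIC)
cv2.imwrite("pics/c3.png",np.hstack([f(sc),f(n)]))
E
```

```text
clock: 12.95
eef_pos: [0.5651, -0.2601, 0.1029]
tcp_rot: [0.786, 0.618, 0.002, 0.003]
wrist_force: [-0.5, 0.5, 16.1]
opening: 0.559
finger_force: 50.0
[ 0.5651 -0.2601  0.1029] [-0.47847794  0.48474513 16.13987169] [0.01659237 0.05465721 0.069889  ] [ 0.57  0.88 -0.39  1.68  0.49  0.67 -0.32] turn 1.0605461294620127
```

View pics/c3.png

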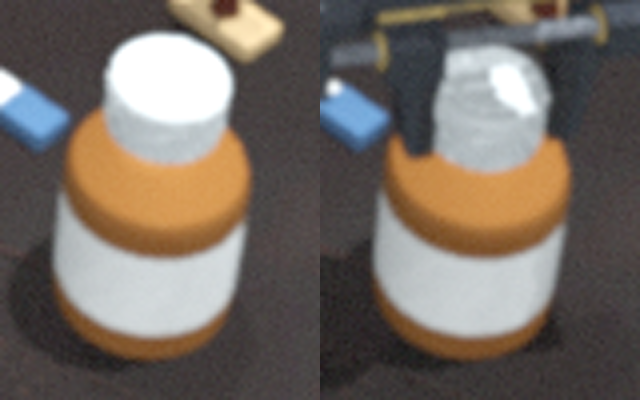

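Turned 1.06 rad with the bottle unmoved. I lift gently and read the force to see if the cap is free.

```bash
python3 drive.py '[[0,0,-0.003,0,0,0,0],[0,0,-0.003,0,0,0,0],[0,0,-0.003,0,0,0,0],[0,0,-0.002,0,0,0,0],[0,0,0,0,0,0,0]]'; python3 drive.py '[[0,0,0,0,0,0,0]]'
```

```text
clock: 13.5
eef_pos: [0.5629, -0.2597, 0.1112]
tcp_rot: [0.786, 0.618, 0.001, 0.001]
wrist_force: [2.1, -0.6, 0.9]
opening: 0.562
finger_force: 50.0
clock: 13.6
eef_pos: [0.5628, -0.2597, 0.111]
tcp_rot: [0.786, 0.618, 0.0, 0.001]
wrist_force: [2.5, -0.6, 0.8]
opening: 0.563
finger_force: 50.0
```

```bash
python3 drive.py '[[0,0,-0.003,0,0,0,0],[0,0,-0.003,0,0,0,0],[0,0,-0.002,0,0,0,0],[0,0,0,0,0,0,0],[0,0,0,0,0,0,0]]'; python3 drive.py '[[0,0,0,0,0,0,0]]'
```

```text
clock: 14.1
eef_pos: [0.5622, -0.2596, 0.1191]
tcp_rot: [0.786, 0.618, -0.0, 0.0]
wrist_force: [0.6, -0.6, -0.5]
opening: 0.563
finger_force: 50.0
clock: 14.2
eef_pos: [0.5623, -0.2596, 0.1191]
tcp_rot: [0.786, 0.618, 0.0, 0.0]
wrist_force: [1.6, -1.2, -0.9]
opening: 0.559
finger_force: 50.0
```

The force equals the cap's weight alone, so it is free. I lift it clear.

```bash
python3 drive.py '[[0,0,-0.005,0,0,0,0],[0,0,-0.01,0,0,0,0],[0,0,-0.015,0,0,0,0],[0,0,-0.02,0,0,0,0],[0,0,-0.015,0,0,0,0],[0,0,-0.005,0,0,0,0],[0,0,0,0,0,0,0],[0,0,0,0,0,0,0],[0,0,0,0,0,0,0],[0,0,0,0,0,0,0]]'
python3 - <<'E'
from h import *
n=arm.read_camera("scene")[:,:,::-1];s=arm.get_state();print(s["eef_pos"].round(4),s["wrist_force"],s["qd"].round(3))
f=lambda im:cv2.resize(im,(395,395),interpolation=cv2.INTER_CUBIC)
cv2.imwrite("pics/c4.png",np.hstack([f(n[250:390,320:460]),f(n[150:250,200:300])]))
E
```

```text
clock: 15.2
eef_pos: [0.5617, -0.2593, 0.1883]
tcp_rot: [0.786, 0.618, -0.0, -0.001]
wrist_force: [-0.3, -0.5, 0.1]
opening: 0.563
finger_force: 50.0
[ 0.5618 -0.2593  0.1884] [ 0.25703703  0.54212468 -0.26819238] [-0.    -0.003 -0.003 -0.003 -0.001  0.001 -0.   ]
```

View pics/c4.png

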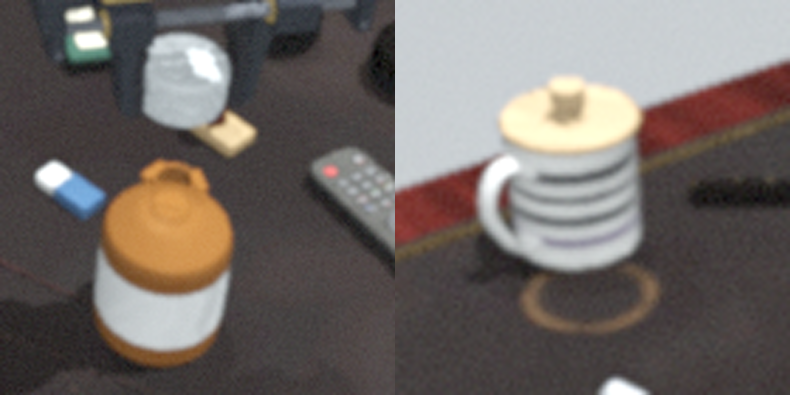

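The cap is held upright above the open neck (crop pixel (185,80)), the bottle is standing, and the lid is level on the mug. I hand in.

```bash
python3 -c "
from plant import arm
print(arm.close_job())"
```

```text
the job is handed in; nothing more can be done
None
```

The job is handed in, though no verdict was printed: the lid sits level on the mug, released, and the cap came free after a press and a 1.06 rad anticlockwise twist and is held upright about 60 mm above the bottle's open mouth.

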